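Clear the suturing bench, sharps first

TASK

Clear the suturing bench, sharps first: lay the orange scalpel in the yellow tray before you move any needle holder. Then lay each of the three ring-handled needle holders in the tray of its own colour, flat on the tray's floor and about in the middle, and leave the two forceps (the tweezers without rings) where they lie.

Things in the scene. Friction and masses are not known exactly. Their poses are not given: they have to be found in the camera images.
- holder_blue: closed rigid needle holder, two blue finger rings and blue shanks, steel jaws; lies flat, about 45 g, 121 mm long, 58 mm wide over the rings, 8 mm thick. Origin: underside, middle of the steel box lock (36 mm along x, 12 mm along y, 10 mm high), to be gripped across, along y. x points to the jaw tip at +58 mm; the rings reach x = -63 mm; z up at the start
- holder_green: closed rigid needle holder, two green finger rings and green shanks, steel jaws; lies flat, about 45 g, 121 mm long, 58 mm wide over the rings, 8 mm thick. Origin: underside, middle of the steel box lock (36 mm along x, 12 mm along y, 10 mm high), to be gripped across, along y. x points to the jaw tip at +58 mm; the rings reach x = -63 mm; z up at the start
- holder_red: closed rigid needle holder, two red finger rings and red shanks, steel jaws; lies flat, about 45 g, 121 mm long, 58 mm wide over the rings, 8 mm thick. Origin: underside, middle of the steel box lock (36 mm along x, 12 mm along y, 10 mm high), to be gripped across, along y. x points to the jaw tip at +58 mm; the rings reach x = -63 mm; z up at the start
- scalpel: disposable scalpel with a flat orange plastic handle and a short steel blade; lies flat, about 22 g, 122 mm long, 13 mm wide (along y), 10 mm high. Origin: on the underside 60 mm from the rear end, where the handle is gripped across; x points to the blade tip at +62 mm; z up when it lies as at the start
- forceps_blue: dissecting forceps (tweezers, no finger rings), steel with blue grip pads; lies flat, about 25 g, 122 mm long, 18 mm wide, 9 mm high, x along it towards the tips. Origin: underside, middle of its length. Not to be moved
- forceps_red: dissecting forceps (tweezers, no finger rings), steel with red grip pads; lies flat, about 25 g, 122 mm long, 18 mm wide, 9 mm high, x along it towards the tips. Origin: underside, middle of its length. Not to be moved
- tray_blue: blue open rectangular instrument tray, fixed to the bench; 155 mm long (along its x), 92 mm wide (along y), 16 mm high, walls and floor 4 mm thick, so inside 147 x 84 mm and 12 mm deep. Origin: centre of its underside (its inner floor is 4 mm above); z up
- tray_green: green open rectangular instrument tray, fixed to the bench; 155 mm long (along its x), 92 mm wide (along y), 16 mm high, walls and floor 4 mm thick, so inside 147 x 84 mm and 12 mm deep. Origin: centre of its underside (its inner floor is 4 mm above); z up
- tray_red: red open rectangular instrument tray, fixed to the bench; 155 mm long (along its x), 92 mm wide (along y), 16 mm high, walls and floor 4 mm thick, so inside 147 x 84 mm and 12 mm deep. Origin: centre of its underside (its inner floor is 4 mm above); z up
- tray_yellow: yellow open rectangular sharps tray, fixed to the bench; 155 mm long (along its x), 92 mm wide (along y), 16 mm high, walls and floor 4 mm thick, so inside 147 x 84 mm and 12 mm deep. Origin: centre of its underside (its inner floor is 4 mm above); z up

How it is judged:
By the outcome, as a careful person would: the job done as asked, in the order asked, and still so for the second after the job is handed in, with the robot touching nothing.
It also fails if it takes over 112 s, if anything falls off the work surface, if the arm or the gripper's body presses on something with over 40 N, if the wrist force passes 120 N, or if a joint passes its speed limit or range.

ROBOT

A 6-joint arm with a two-finger parallel gripper is mounted at the origin on the work surface. World frame = base frame: x ahead of the robot, y to its left, z up, the work surface at z = 0. Lengths are in m, angles in rad, forces in N, time in s.
With the tool pointing down it reaches from about 0.3 to 0.775 m from the base axis. Payload 14.6 kg.
Tool frame: the origin (TCP) lies midway between the tips of the shut fingers; the grasp point (between the pads) lies 19 mm behind it (ctrl.grip_depth is the z of the grasp point in the tool frame, in m); z points along the fingers, y is the line along which they close (so a half turn about z gives the same grasp; the last joint's range is limited). The gripper opens to 94 mm and grips with 3 to 60 N. Pads are 16 mm wide; open, the fingers measure 119 mm over their backs; the gripper's body (75 mm by 177 mm) begins 78 mm behind the grasp point.
Start: joints at [1.08, 0.3, 1.521, -0, 1.321, -0.067], TCP at [0.226, 0.501, 0.18] pointing down, gripper open.
Joint ranges: [-3.03, 3.03], [-0.79, 2.21], [0.23, 2.52], [-1.04, 4.18], [0, 3.07], [-2.55, 2.55]. Speed limits (rad/s): [2.22, 2.22, 2.57, 3.14, 3.14, 3.14].

INTERFACE

Orientations are given as [roll, pitch, yaw] about the fixed x, y, z axes, in that order (R = Rz(yaw) Ry(pitch) Rx(roll)).
In Python, from station import ctrl gives the robot as it stands. The module is installed in compiled form; this text tells all that it offers.
- The arm moves only by the tool carry_out, never from a script. Its argument "commands" is a list of rows, each a list of 3 entries, a list of its own where there are three numbers: the closure, from 0 (fully open) to 1 (shut), then the shift along the tool's x, y, z in mm, then the turn, a rotation vector about the tool's x, y, z in rad. In form: [[gripper, [tx, ty, tz], [wx, wy, wz]], ...]. A call has 1 to 10 rows; each row shifts and turns the commanded pose from where the row before left it, along the tool's axes as they then stand; what a row does not reach is not made up. A row lasts 1/8 s, in which the tool goes at most 62.5 mm and 10.7 degrees, less where a joint would pass 70% of its speed; a pose out of reach is approached as far as the arm can. A call with a gripper value outside its range is refused whole. The fingers move at their own pace and stop on an object; "squeeze" is the grip in N (left out, the last holds). Time passes only in rows, so rows that do not move let the fingers close. It gives the time, the measured TCP pose, the force, the opening and the grip force at its end, in the units of the state.
- ctrl.get_obs(): the state, without advancing time (a new reading comes with each control period).
- ctrl.camera(name): name is "scene" or "top" or "wrist"; returns a dict with "img" (400x640x3 uint8, blue, green, red), "camera_matrix" (3x3 intrinsics, pixels), "rvec" (rotation vector, rad) and "tvec" (3), from world to camera coordinates, as OpenCV has them. Camera axes: x right, y down, z forward; pixel columns grow to the right and rows downward; lengths in m; the calibration is good to about 2 mm. A picture is of the moment at which its call begins. There is no depth.
- ctrl.hand_in(): hands the job in; it is judged then, once.
Trained networks look in the newest picture that a camera, given by its name, has taken for a name from the list of things; names that differ only in an ending like _2 or _b are one class to them, and where a whole thing is asked for, a point or a joint stands for the part that bears it (a point fixed in the world has none). Each returns a list of dicts, best first, with "score" (0 to 1); they miss things now and then, are a little off and sometimes report something else, mostly with a low value. They report only what shows in the picture. A call takes as long as a camera call.
- ctrl.outline_of(thing, camera): "region" (400x640 bool, what is visible of it).
- ctrl.place_of(thing, camera): "at" ([x, y, z] in m, in world coordinates, good to about 4 mm: a listed point, or the origin of a listed thing).
The state is a dict: "time_s": time; "qpos": joint angles; "joint_vel": joint speeds; "tau": joint torques, N m; "ee_pos": TCP position; "eef_rot": TCP orientation; "force": force on the tool from outside, world axes, zero at the start; "moment": the same for the moment, N m; "grip_width": finger opening in m; "grip_force": force on a finger pad.
Only numpy, scipy, OpenCV 4.12 (cv2) and the standard library are available. Lean on these libraries where they do the work, as an engineer would, in place of code of your own. Each camera call takes 0.05 s, during which the arm holds its last target. There are 200 camera calls.

## Working session

There is one attempt and no reset: what is moved stays moved. The work goes in short steps, Python scripts to look and compute and a tool call to move; the robot and the scene stay as the last step left them, time stands still between calls to the robot, and variables do not carry over. Pictures are saved under pics/ and viewed, at most 18 in all, crops included, and the job is handed in when it is done.

Besides the shell and the picture viewer there is one more tool, called after ">>>" by a JSON object that holds its "name" and its "arguments". carry_out: Moves the arm, as the interface text tells. Its arguments: {"type":"object","properties":{"commands":{"type":"array","items":{"type":"array"}},"squeeze":{"type":"number"}},"required":["commands"]}

```bash
mkdir -p pics
cat > h.py <<'E'
import numpy as np, cv2
from station import ctrl
def cam(n,save=None):
    c=ctrl.camera(n)
    if save: cv2.imwrite('pics/'+save,c['img'])
    return c
def toplane(c,uv,z):
    K=np.array(c['camera_matrix']);R,_=cv2.Rodrigues(np.array(c['rvec'],float));t=np.array(c['tvec'],float).ravel()
    uv=np.asarray(uv,float).reshape(-1,2)
    d=np.c_[uv,np.ones(len(uv))]@np.linalg.inv(K).T@R
    o=-R.T@t
    return o+d*((z-o[2])/d[:,2])[:,None]
def axis(c,region,z):
    v,u=np.nonzero(region); P=toplane(c,np.c_[u,v],z)[:,:2]
    m=P.mean(0); w,V=np.linalg.eigh(np.cov((P-m).T)); a=V[:,1]
    s=(P-m)@a; q=(P-m)@V[:,0]
    # skew to tell thick end
    return m,a,s.min(),s.max(),(s**3).mean()/s.std()**3, len(u), np.ptp(q)
E
cat > look.py <<'E'
from h import *
print({k:np.round(v,3) for k,v in ctrl.get_obs().items()})
c=cam('top','top1.png');s=cam('scene','scene1.png')
for n in ['holder_blue','holder_green','holder_red','scalpel','forceps_blue','forceps_red','tray_blue','tray_green','tray_red','tray_yellow']:
    z=.016 if 'tray' in n else .006
    for r in ctrl.place_of(n,'top')[:2]: print(n,'at',np.round(r['at'],3),round(r['score'],2))
    for r in ctrl.outline_of(n,'top')[:2]:
        m,a,lo,hi,sk,N,w=axis(c,r['region'],z)
        print('   out',round(r['score'],2),np.round(m,3),'ang',round(float(np.degrees(np.arctan2(a[1],a[0]))),1),np.round([lo,hi,sk,w],3),N)
E
python3 look.py
```

```text
{'time_s': np.float64(0.0), 'qpos': array([ 1.08 ,  0.3  ,  1.522, -0.   ,  1.321, -0.067]), 'joint_vel': array([-0.001, -0.001,  0.   , -0.002,  0.   ,  0.001]), 'tau': array([ 1.0000e-03, -5.3182e+01, -3.5274e+01,  7.1000e-02,  2.4000e-02,
       -0.0000e+00]), 'ee_pos': array([0.226, 0.501, 0.179]), 'eef_rot': array([-3.14 , -0.   ,  2.718]), 'force': array([ 0.466, -0.473,  0.538]), 'moment': array([ 0.003,  0.044, -0.055]), 'grip_force': np.float64(0.0), 'grip_width': np.float64(0.094)}
holder_blue at [ 0.623  0.273 -0.007] 0.62
   out 0.62 [0.605 0.275] ang 176.0 [-0.076  0.041 -0.836  0.053] 334
   out 0.5 [ 0.417 -0.143] ang -160.3 [-0.034  0.048  0.476  0.017] 73
holder_green at [ 0.425 -0.278 -0.002] 0.84
   out 0.58 [ 0.444 -0.28 ] ang 173.7 [-0.043  0.078  0.761  0.056] 476
holder_red at [ 0.626 -0.13  -0.002] 0.96
   out 0.59 [ 0.604 -0.124] ang 158.0 [-0.082  0.038 -1.095  0.057] 407
scalpel at [ 0.631 -0.276 -0.002] 0.58
   out 0.87 [ 0.626 -0.272] ang 157.5 [-0.064  0.057 -0.114  0.014] 284
   out 0.46 [0.606 0.272] ang 178.6 [-0.077  0.045 -0.676  0.055] 419
forceps_blue at [ 0.427 -0.138  0.   ] 0.66
   out 0.73 [ 0.416 -0.142] ang -162.6 [-0.066  0.054 -0.289  0.014] 89
forceps_red at [ 0.425 -0.012  0.002] 0.57
   out 0.48 [0.472 0.004] ang -162.9 [-0.011  0.01  -0.018  0.008] 31
tray_blue at [0.625 0.134 0.001] 0.81
tray_blue at [ 0.427 -0.14  -0.   ] 0.68
   out 0.84 [0.622 0.132] ang -177.0 [-0.08   0.078 -0.018  0.093] 2658
   out 0.69 [0.602 0.272] ang 176.2 [-0.076  0.04  -0.819  0.057] 450
tray_green at [ 0.628  0.007 -0.002] 0.56
   out 0.94 [0.626 0.005] ang -177.9 [-0.079  0.078 -0.023  0.092] 2634
tray_red at [0.428 0.136 0.003] 0.88
   out 0.57 [0.427 0.137] ang 173.4 [-0.079  0.077 -0.021  0.094] 2821
tray_yellow at [ 0.424  0.28  -0.002] 0.6
   out 0.66 [0.425 0.275] ang 174.3 [-0.079  0.077 -0.007  0.097] 2844
```

View pics/top1.png

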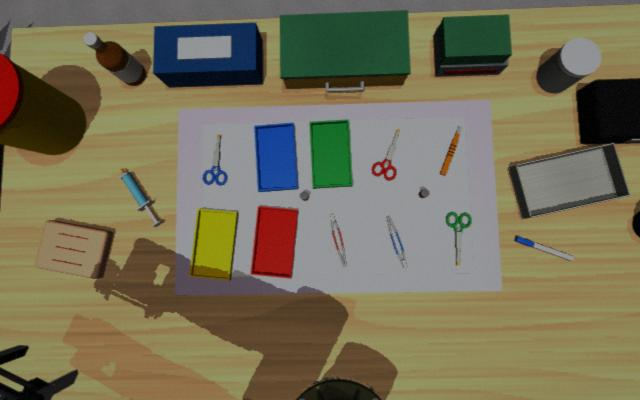

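View scene.

The view from above agrees with the networks: scalpel at (450,150) with its tip up, blue, red and green holders at (215,160), (387,155) and (458,238), trays at the left. Two small grey knobs stand at (305,195) and (423,192), so I'll check their heights.

View pics/scene1.png

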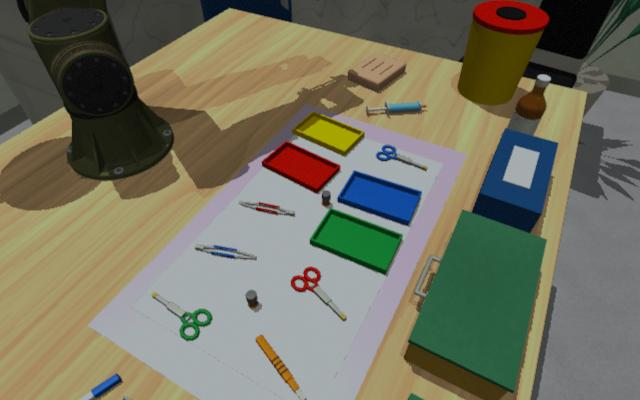

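```bash
cat > go.py <<'E'
# usage: go.py x y z yawdeg -> shift in tool axes (mm), turn about tool z (rad), row count
import sys
from h import *
x,y,z,yd=map(float,sys.argv[1:5]); o=ctrl.get_obs()
from scipy.spatial.transform import Rotation as Ro
R=Ro.from_euler('xyz',o['eef_rot']).as_matrix(); p=o['ee_pos']
d=(R.T@(np.array([x,y,z])-p))*1000
yaw=np.arctan2(R[1,0],R[0,0]); w=(yaw-np.radians(yd)+np.pi/2)%np.pi-np.pi/2
print('t',round(o['time_s'],2),'pos',np.round(p,4),'rot',np.round(o['eef_rot'],3),'width',round(float(o['grip_width']),4),'F',np.round(o['force'],1))
print('shift',np.round(d,1),'wz',round(w,3),'maxrow',np.linalg.norm(d)/62.5,abs(w)/.187)
E
python3 go.py 0.628 -0.273 0.14 157.5
python3 -c "
from h import *
c=cam('top');print(toplane(c,[[305,195],[423,192],[345,85],[471,72]],.02))"
```

```text
t 1.1 pos [0.2262 0.5013 0.1796] rot [-3.142 -0.     2.718] width 0.0937 F [-0.9 -0.2 -0.4]
shift [-684.7 -540.6   39.6] wz -0.031 maxrow 13.972582193564403 0.16633684724326203
[[ 0.53120574  0.06542955  0.02      ]
 [ 0.5318567  -0.20089505  0.02      ]
 [ 0.78733575 -0.03171976  0.02      ]
 [ 0.80870903 -0.32345816  0.02      ]]
```

The scene picture shows two short vials, about 25 mm high, at (326,198) and (252,298). Carrying at TCP z > 0.1 clears them.

>>> {"name": "carry_out", "arguments": {"commands": [[0.3,[-43,-34,0],[0,0,0]],[0.3,[-43,-34,0],[0,0,0]],[0.3,[-43,-34,0],[0,0,0]],[0.3,[-43,-34,0],[0,0,0]],[0.3,[-43,-34,0],[0,0,0]],[0.3,[-43,-34,0],[0,0,0]],[0.3,[-43,-34,0],[0,0,0]],[0.3,[-43,-34,0],[0,0,0]]], "squeeze": 25}}

```text
time_s: 2.15
ee_pos: [0.4285, 0.1102, 0.18]
eef_rot: [3.141, 0.001, 2.718]
force: [0.3, 0.6, -0.1]
grip_width: 0.0655
grip_force: 0.0
```

>>> {"name": "carry_out", "arguments": {"commands": [[0.3,[-43,-34,0],[0,0,0]],[0.3,[-43,-34,0],[0,0,0]],[0.3,[-43,-34,0],[0,0,0]],[0.3,[-43,-34,0],[0,0,0]],[0.3,[-43,-34,0],[0,0,0]],[0.3,[-43,-34,10],[0,0,0]],[0.3,[-43,-34,15],[0,0,0]],[0.3,[-41,-31,15],[0,0,-0.03]],[0.3,[0,0,0],[0,0,0]]]}}

```text
time_s: 3.28
ee_pos: [0.6285, -0.2763, 0.1362]
eef_rot: [3.141, -0.004, 2.745]
force: [-0.0, 0.4, -1.2]
grip_width: 0.0659
grip_force: 0.0
```

```bash
cat > near.py <<'E'
# near.py thing pic : wrist look, origin/axis estimate
import sys
from h import *
n=sys.argv[1]; z=.007
c=cam('wrist',sys.argv[2])
for r in ctrl.place_of(n,'wrist')[:2]: print('at',np.round(r['at'],4),round(r['score'],2))
for r in ctrl.outline_of(n,'wrist')[:2]:
    m,a,lo,hi,sk,N,w=axis(c,r['region'],z)
    print('out',round(r['score'],2),'m',np.round(m,4),'ang',round(float(np.degrees(np.arctan2(a[1],a[0]))),1),'lo',np.round(m+lo*a,4),'hi',np.round(m+hi*a,4),np.round([hi-lo,w],3),N)
E
python3 near.py scalpel w1.png; python3 go.py 0.628 -0.273 0.003 157.5
```

```text
at [ 0.6302 -0.2701  0.0015] 0.79
at [ 0.4257 -0.2782  0.0008] 0.46
out 0.92 m [ 0.6217 -0.2709] ang 157.3 lo [ 0.6849 -0.2974] hi [ 0.5728 -0.2504] [0.122 0.013] 1087
t 3.42 pos [ 0.629  -0.2732  0.1401] rot [3.141 0.    2.748] width 0.0657 F [-0.5  0.4  0.3]
shift [  1.   -0.2 137.1] wz -0.001 maxrow 2.1943377136914246 0.0045504641869964025
```

View pics/w1.png

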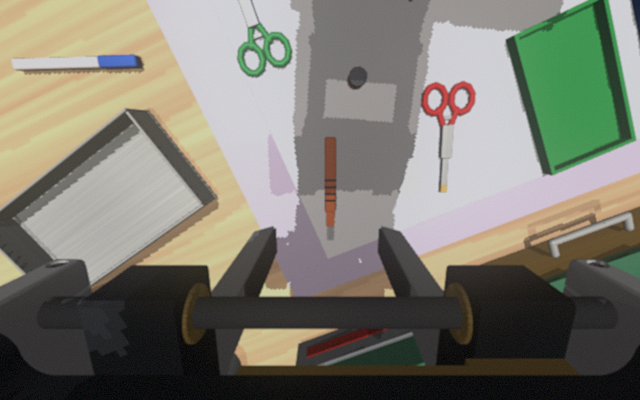

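The wrist view shows the scalpel at (330,185), centred between the fingers. The estimate holds, so I'll descend and grip.

>>> {"name": "carry_out", "arguments": {"commands": [[0.3,[0,0,50],[0,0,0]],[0.3,[0,0,45],[0,0,0]],[0.3,[1,0,25],[0,0,0]],[0.3,[0,0,12],[0,0,0]],[0.3,[0,0,4],[0,0,0]],[0.3,[0,0,0],[0,0,0]],[1,[0,0,0],[0,0,0]],[1,[0,0,0],[0,0,0]],[1,[0,0,0],[0,0,0]],[1,[0,0,0],[0,0,0]]]}}

```text
time_s: 4.68
ee_pos: [0.6281, -0.2736, 0.0037]
eef_rot: [-3.142, 0.0, 2.748]
force: [-0.3, -0.1, 0.2]
grip_width: 0.0292
grip_force: 0.0
```

>>> {"name": "carry_out", "arguments": {"commands": [[1,[0,0,0],[0,0,0]],[1,[0,0,-20],[0,0,0]],[1,[0,0,-50],[0,0,0]],[1,[0,0,-50],[0,0,0]],[1,[0,0,0],[0,0,0]]]}}

```text
time_s: 5.3
ee_pos: [0.6299, -0.2744, 0.1301]
eef_rot: [-3.141, 0.009, 2.748]
force: [-0.3, 0.2, -0.8]
grip_width: 0.0006
grip_force: 0.0
```

```bash
python3 go.py 0.425 0.277 0.12 174.3
```

```text
t 5.3 pos [ 0.6299 -0.2744  0.1301] rot [-3.141  0.009  2.748] width 0.0006 F [-0.3  0.2 -0.8]
shift [400.9 430.6   6.2] wz -0.294 maxrow 9.413747224258039 1.5738051350847242
```

The fingers need about 0.8 s to close and I lifted too early. I'll reopen and look again.

>>> {"name": "carry_out", "arguments": {"commands": [[0.5,[0,0,0],[0,0,0]],[0.5,[0,0,0],[0,0,0]],[0.5,[0,0,0],[0,0,0]],[0.5,[0,0,0],[0,0,0]],[0.5,[0,0,0],[0,0,0]]]}}

```text
time_s: 5.92
ee_pos: [0.628, -0.2735, 0.1235]
eef_rot: [-3.142, -0.0, 2.748]
force: [-0.2, 0.1, 0.5]
grip_width: 0.0455
grip_force: 0.0
```

```bash
python3 near.py scalpel w2.png; python3 go.py 0.628 -0.2735 0.003 157.5
```

```text
at [ 6.301e-01 -2.694e-01  5.000e-04] 0.78
out 0.83 m [ 0.6227 -0.2716] ang 157.5 lo [ 0.6852 -0.2975] hi [ 0.5742 -0.2515] [0.12  0.014] 1172
t 6.08 pos [ 0.6281 -0.2735  0.1236] rot [-3.142 -0.     2.748] width 0.0468 F [ 0.4  0.5 -0.5]
shift [ 1.000e-01 -0.000e+00  1.206e+02] wz -0.001 maxrow 1.929623798419512 0.006192929224024159
```

The scalpel has not moved.

>>> {"name": "carry_out", "arguments": {"commands": [[0.6,[0,0,50],[0,0,0]],[0.6,[0,0,45],[0,0,0]],[0.6,[0,0,20],[0,0,0]],[0.6,[0,0,5],[0,0,0]],[1,[0,0,0],[0,0,0]],[1,[0,0,0],[0,0,0]],[1,[0,0,0],[0,0,0]],[1,[0,0,0],[0,0,0]],[1,[0,0,0],[0,0,0]],[1,[0,0,0],[0,0,0]]]}}

```text
time_s: 7.32
ee_pos: [0.6281, -0.2735, 0.0037]
eef_rot: [-3.142, -0.0, 2.748]
force: [0.6, -0.3, -0.5]
grip_width: 0.0007
grip_force: 0.0
```

>>> {"name": "carry_out", "arguments": {"commands": [[1,[0,0,0],[0,0,0]],[1,[0,0,-10],[0,0,0]],[1,[0,0,-50],[0,0,0]],[1,[0,0,-50],[0,0,0]],[1,[0,0,0],[0,0,0]]]}}

```text
time_s: 7.95
ee_pos: [0.6299, -0.2744, 0.1192]
eef_rot: [-3.141, 0.008, 2.748]
force: [0.2, -0.4, -0.8]
grip_width: 0.0007
grip_force: 0.0
```

```bash
python3 go.py 0.425 0.277 0.12 174.3
```

```text
t 7.95 pos [ 0.6299 -0.2744  0.1192] rot [-3.141  0.008  2.748] width 0.0007 F [ 0.2 -0.4 -0.8]
shift [400.7 430.6  -4.3] wz -0.294 maxrow 9.411645381213807 1.5736044705396512
```

>>> {"name": "carry_out", "arguments": {"commands": [[0.6,[0,0,50],[0,0,0]],[0.6,[0,0,35],[0,0,0]],[0.6,[0,0,0],[0,0,0]],[0.6,[0,0,0],[0,0,0]],[0.6,[0,0,0],[0,0,0]]]}}

```text
time_s: 8.57
ee_pos: [0.6289, -0.2739, 0.0306]
eef_rot: [-3.141, 0.003, 2.748]
force: [-0.3, 0.5, 0.3]
grip_width: 0.0376
grip_force: 0.0
```

```bash
python3 near.py scalpel w3.png
python3 - <<'E'
from h import *
print(ctrl.grip_depth)
import cv2
s=cam('scene')
K=np.array(s['camera_matrix']);p=ctrl.get_obs()['ee_pos'];print(p)
for z in (p[2],0): print(cv2.projectPoints(np.array([[p[0],p[1],z]]),s['rvec'],s['tvec'],K,None)[0].ravel())
a=s['img'][240:400,160:440]; w=cv2.imread('pics/w3.png')[100:400,160:480]
a=cv2.resize(a,None,fx=1.4,fy=1.4);h=300
a=cv2.resize(a,(450,300))
cv2.imwrite('pics/c1.png',np.hstack([a,w]))
E
```

```text
at [ 0.6307 -0.2718  0.0033] 0.87
out 0.94 m [ 0.6217 -0.271 ] ang 157.3 lo [ 0.6856 -0.2977] hi [ 0.5737 -0.2509] [0.121 0.014] 2135
-0.0188
[ 0.62832869 -0.2736531   0.02941925]
[277.49058059 360.81445024]
[278.78888267 368.38068571]
```

View pics/c1.png

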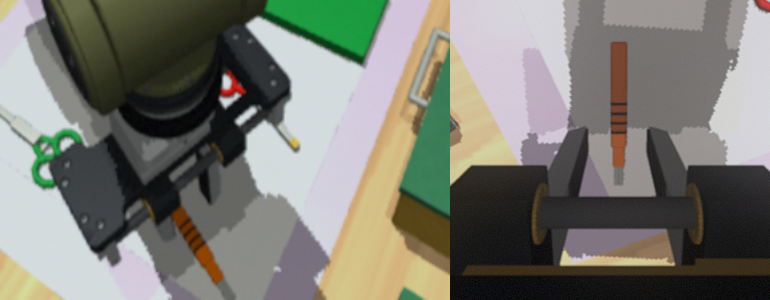

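Run:
```python
from h import *
from scipy.spatial.transform import Rotation as Ro
c=cam('wrist');o=ctrl.get_obs();p=o['ee_pos'];R=Ro.from_euler('xyz',o['eef_rot']).as_matrix()
K=np.array(c['camera_matrix']);Rc,_=cv2.Rodrigues(np.array(c['rvec'],float));print('cam pos in tool',np.round(R.T@(-Rc.T@np.ravel(c['tvec'])-p),3),'cam axis in tool',np.round(R.T@Rc[2],2))
w=c['img'].copy()
s=cam('scene');si=s['img'].copy()
for y,col in ((-.0188,(0,0,255)),(0,(0,255,0)),(.0188,(255,0,0))):
  for z in (-.04,-.02,0):
    P=p+R@np.array([0,y,z])
    for cc,im in((c,w),(s,si)):
      q=cv2.projectPoints(P[None],np.array(cc['rvec'],float),np.array(cc['tvec'],float),np.array(cc['camera_matrix']),None)[0].ravel()
      cv2.circle(im,tuple(int(v) for v in q),2,col,-1)
cv2.imwrite('pics/c2.png',np.hstack([cv2.resize(si[300:400,210:340],(390,300)),w[100:400,160:480]]))
```

```text
cam pos in tool [ 0.072 -0.001 -0.206] cam axis in tool [-0.25  0.    0.97]
```

View pics/c2.png

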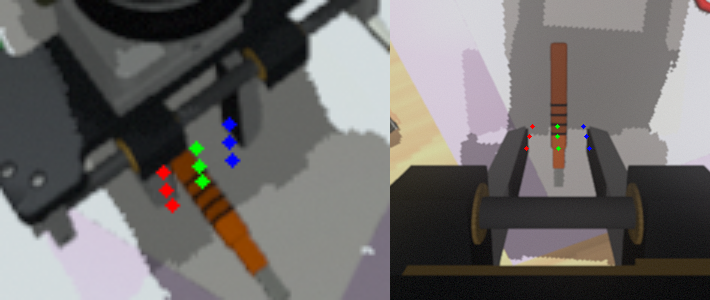

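The TCP projects onto the finger tips in the wrist view, but in the scene view the tip at (245,145) ends about 15 mm above the projected TCP at (232,160). The fingers may really be shorter than reported. I'll feel down for the bench in small steps.

>>> {"name": "carry_out", "arguments": {"commands": [[0.6,[0,0,20],[0,0,0]],[0.6,[0,0,6],[0,0,0]],[0.6,[0,0,1],[0,0,0]],[0.6,[0,0,1],[0,0,0]],[0.6,[0,0,0],[0,0,0]]]}}

```text
time_s: 9.5
ee_pos: [0.6282, -0.2736, 0.0009]
eef_rot: [-3.142, 0.0, 2.748]
force: [0.6, 0.7, 0.5]
grip_width: 0.0378
grip_force: 0.0
```

>>> {"name": "carry_out", "arguments": {"commands": [[0.6,[0,0,1],[0,0,0]],[0.6,[0,0,1],[0,0,0]],[0.6,[0,0,0],[0,0,0]]]}}

```text
time_s: 9.88
ee_pos: [0.628, -0.2735, -0.0014]
eef_rot: [-3.142, -0.0, 2.748]
force: [0.6, -0.5, -0.7]
grip_width: 0.038
grip_force: 0.0
```

Run:
```python
from h import *
from scipy.spatial.transform import Rotation as Ro
o=ctrl.get_obs();p=o['ee_pos'];R=Ro.from_euler('xyz',o['eef_rot']).as_matrix();print(p,o['force'])
s=cam('scene');si=s['img'].copy()
for y,col in ((0,(0,255,0)),(.0188,(255,0,0))):
    q=cv2.projectPoints((p+R@np.array([0,y,0]))[None],np.array(s['rvec'],float),np.array(s['tvec'],float),np.array(s['camera_matrix']),None)[0].ravel()
    cv2.circle(si,tuple(int(v) for v in q),1,col,-1)
cv2.imwrite('pics/c3.png',cv2.resize(si[300:400,210:340],(780,600),interpolation=cv2.INTER_NEAREST))
```

```text
[ 0.62803339 -0.27351126 -0.0014292 ] [ 0.64564388 -0.54955888 -0.73760234]
```

View pics/c3.png

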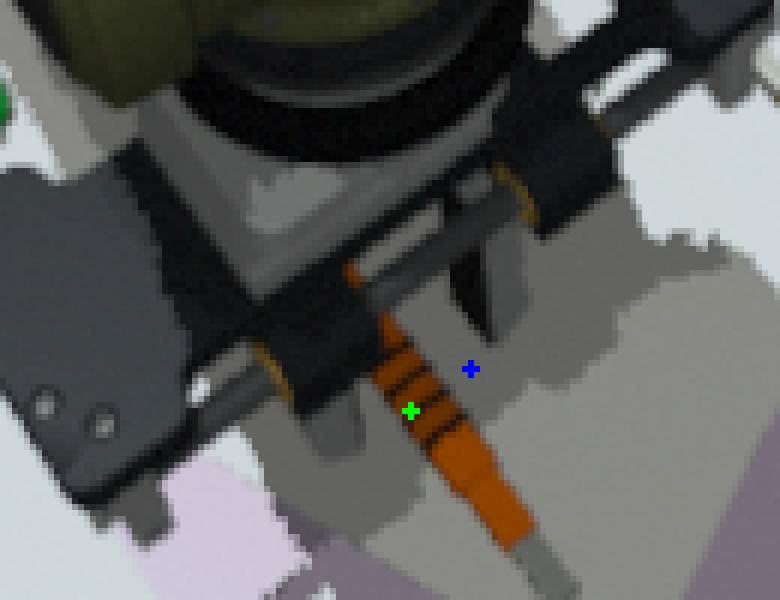

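Still no contact at a reported z of -1.4 mm: the tips at (495,340) and (345,460) are clear of the bench. I'll keep feeling down.

>>> {"name": "carry_out", "arguments": {"commands": [[0.6,[0,0,1],[0,0,0]],[0.6,[0,0,1],[0,0,0]],[0.6,[0,0,0],[0,0,0]]]}}

```text
time_s: 10.3
ee_pos: [0.628, -0.2735, -0.0035]
eef_rot: [3.142, -0.0, 2.748]
force: [-1.1, 0.5, 0.1]
grip_width: 0.0374
grip_force: 0.0
```

>>> {"name": "carry_out", "arguments": {"commands": [[0.6,[0,0,1],[0,0,0]],[0.6,[0,0,1],[0,0,0]],[0.6,[0,0,0],[0,0,0]]]}}

```text
time_s: 10.68
ee_pos: [0.628, -0.2735, -0.0055]
eef_rot: [-3.142, -0.0, 2.748]
force: [0.6, 0.3, 0.3]
grip_width: 0.0378
grip_force: 0.0
```

>>> {"name": "carry_out", "arguments": {"commands": [[0.6,[0,0,1],[0,0,0]],[0.6,[0,0,1],[0,0,0]],[0.6,[0,0,0],[0,0,0]]]}}

```text
time_s: 11.05
ee_pos: [0.628, -0.2735, -0.0075]
eef_rot: [-3.142, -0.0, 2.748]
force: [-0.0, 0.3, 0.3]
grip_width: 0.0375
grip_force: 0.0
```

>>> {"name": "carry_out", "arguments": {"commands": [[0.6,[0,0,1],[0,0,0]],[0.6,[0,0,1],[0,0,0]],[0.6,[0,0,0],[0,0,0]]]}}

```text
time_s: 11.42
ee_pos: [0.628, -0.2735, -0.0095]
eef_rot: [-3.142, -0.0, 2.748]
force: [0.0, -0.1, 0.0]
grip_width: 0.0375
grip_force: 0.0
```

>>> {"name": "carry_out", "arguments": {"commands": [[0.6,[0,0,1],[0,0,0]],[0.6,[0,0,1],[0,0,0]],[0.6,[0,0,0],[0,0,0]]]}}

```text
time_s: 11.8
ee_pos: [0.628, -0.2735, -0.0115]
eef_rot: [3.142, -0.0, 2.748]
force: [0.7, -0.1, -0.4]
grip_width: 0.0374
grip_force: 0.0
```

>>> {"name": "carry_out", "arguments": {"commands": [[0.6,[0,0,1],[0,0,0]],[0.6,[0,0,1],[0,0,0]],[0.6,[0,0,0],[0,0,0]]]}}

```text
time_s: 12.18
ee_pos: [0.628, -0.2735, -0.0135]
eef_rot: [3.142, -0.0, 2.748]
force: [-0.4, 0.2, -0.0]
grip_width: 0.0374
grip_force: 0.0
```

>>> {"name": "carry_out", "arguments": {"commands": [[0.6,[0,0,1],[0,0,0]],[0.6,[0,0,1],[0,0,0]],[0.6,[0,0,0],[0,0,0]]]}}

```text
time_s: 12.55
ee_pos: [0.628, -0.2735, -0.0155]
eef_rot: [-3.142, -0.0, 2.748]
force: [0.8, -1.1, -0.2]
grip_width: 0.0377
grip_force: 0.0
```

>>> {"name": "carry_out", "arguments": {"commands": [[0.6,[0,0,1],[0,0,0]],[0.6,[0,0,1],[0,0,0]],[0.6,[0,0,0],[0,0,0]]]}}

```text
time_s: 12.92
ee_pos: [0.628, -0.2735, -0.0175]
eef_rot: [3.142, -0.0, 2.748]
force: [-0.7, 0.4, 0.8]
grip_width: 0.0376
grip_force: 0.0
```

>>> {"name": "carry_out", "arguments": {"commands": [[0.6,[0,0,1],[0,0,0]],[0.6,[0,0,0],[0,0,0]]]}}

```text
time_s: 13.18
ee_pos: [0.628, -0.2735, -0.0184]
eef_rot: [-3.142, -0.0, 2.748]
force: [0.0, -0.5, 0.2]
grip_width: 0.037
grip_force: 0.0
```

Run:
```python
from h import *
s=cam('scene');cv2.imwrite('pics/c4.png',cv2.resize(s['img'][300:400,210:340],(780,600),interpolation=cv2.INTER_NEAREST))
```

```text
(no output)
```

View pics/c4.png

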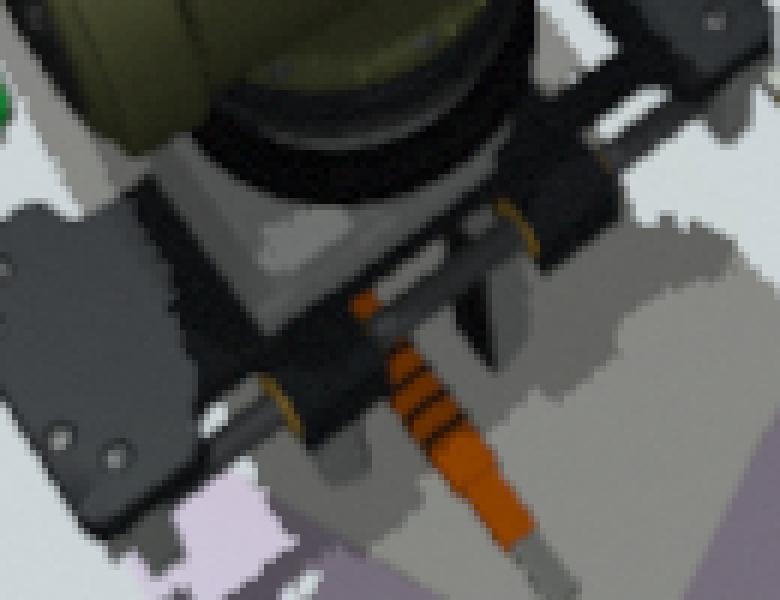

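The tips, now at (495,368), are close to the bench. I'll close here.

>>> {"name": "carry_out", "arguments": {"commands": [[1,[0,0,1],[0,0,0]],[1,[0,0,0],[0,0,0]],[1,[0,0,0],[0,0,0]],[1,[0,0,0],[0,0,0]],[1,[0,0,0],[0,0,0]],[1,[0,0,0],[0,0,0]]]}}

```text
time_s: 13.98
ee_pos: [0.6281, -0.2735, -0.0194]
eef_rot: [-3.142, -0.0, 2.748]
force: [0.3, 0.1, -0.2]
grip_width: 0.0123
grip_force: 25.0
```

Gripped: 12.3 mm at 25 N. The true tips lie about 19 mm or more behind the reported TCP, and I'll allow for that from here on. Lifting.

>>> {"name": "carry_out", "arguments": {"commands": [[1,[0,0,-5],[0,0,0]],[1,[0,0,-35],[0,0,0]],[1,[0,0,-50],[0,0,0]],[1,[0,0,-20],[0,0,0]],[1,[0,0,0],[0,0,0]]]}}

```text
time_s: 14.6
ee_pos: [0.6285, -0.2737, 0.0917]
eef_rot: [-3.141, 0.002, 2.748]
force: [-0.2, -0.1, -1.0]
grip_width: 0.0124
grip_force: 25.0
```

```bash
python3 go.py 0.425 0.277 0.07 174.3;python3 - <<'E'
from h import *
c=cam('wrist')
cv2.imwrite('pics/c5.png',c['img'][:,100:540])
E
```

```text
t 14.6 pos [ 0.6285 -0.2737  0.0917] rot [-3.141e+00  2.000e-03  2.748e+00] width 0.0124 F [-0.2 -0.1 -1. ]
shift [399.3 430.5  20.8] wz -0.294 maxrow 9.400809035095941 1.573839520209188
```

View pics/c5.png

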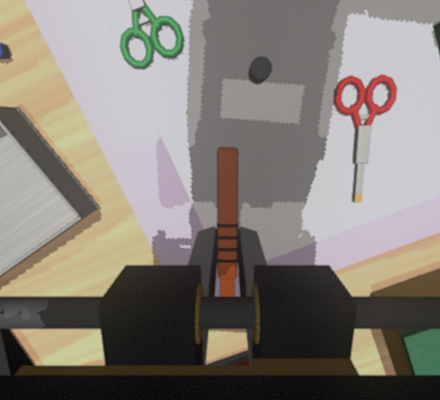

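The scalpel is held level at (228,220). Moving to the yellow tray.

>>> {"name": "carry_out", "arguments": {"commands": [[1,[25,27,0],[0,0,0]],[1,[40,43,0],[0,0,0]],[1,[42,45,0],[0,0,0]],[1,[42,45,0],[0,0,0]],[1,[42,45,0],[0,0,0]],[1,[42,45,0],[0,0,0]],[1,[42,45,0],[0,0,0]],[1,[42,45,0],[0,0,0]],[1,[42,45,0],[0,0,0]],[1,[41,46,10],[0,0,-0.14]]]}}

```text
time_s: 15.9
ee_pos: [0.4226, 0.2794, 0.0793]
eef_rot: [-3.141, -0.001, 2.89]
force: [1.3, 0.2, -0.2]
grip_width: 0.0123
grip_force: 25.0
```

>>> {"name": "carry_out", "arguments": {"commands": [[1,[0,0,10],[0,0,-0.15]],[1,[0,0,0],[0,0,0]],[1,[0,0,0],[0,0,0]]]}}

```text
time_s: 16.27
ee_pos: [0.4241, 0.2773, 0.0701]
eef_rot: [-3.141, -0.001, 3.033]
force: [-0.4, -0.6, -0.1]
grip_width: 0.0125
grip_force: 25.0
```

```bash
cat > trays.py <<'E'
from h import *
from scipy.spatial.transform import Rotation
c=cam('top','t.png')
for n in ['tray_blue','tray_green','tray_red','tray_yellow']:
    for r in ctrl.outline_of(n,'top')[:1]:
        v,u=np.nonzero(r['region']);P=toplane(c,np.c_[u,v],.012)[:,:2].astype(np.float32)
        (m,sz,a)=cv2.minAreaRect(P*1000); print(n,np.round(m,1),np.round(sz,1),round(a,1),r['score'])
E
python3 trays.py; python3 near.py tray_yellow w5.png; python3 go.py 0.425 0.277 0.07 174.3
```

```text
tray_blue [623.8 133. ] [157.9  93.6] 3.0 0.59
tray_red [427.6 137.8] [ 95.3 156.3] 83.4 0.79
tray_yellow [424.6 276.4] [ 95.5 155.7] 83.6 0.74
at [ 0.4265  0.2783 -0.0012] 0.93
out 0.72 m [0.4194 0.1334] ang 166.9 lo [0.5089 0.1126] hi [0.3464 0.1503] [0.167 0.112] 15694
out 0.67 m [0.4016 0.2794] ang 171.7 lo [0.5076 0.2639] hi [0.3465 0.2874] [0.163 0.101] 10773
t 16.68 pos [0.4242 0.2778 0.0708] rot [3.141 0.    3.037] width 0.0128 F [-1.   0.3 -0. ]
shift [-0.9 -0.7  0.8] wz -0.005 maxrow 0.0216141443069757 0.027472130819327013
```

>>> {"name": "carry_out", "arguments": {"commands": [[1,[0,0,40],[0,0,0]],[1,[0,0,30],[0,0,0]],[1,[0,0,10],[0,0,0]],[1,[0,0,4],[0,0,0]],[1,[0,0,1],[0,0,0]],[1,[0,0,1],[0,0,0]]]}}

```text
time_s: 17.42
ee_pos: [0.4245, 0.2782, -0.0146]
eef_rot: [3.141, 0.001, 3.038]
force: [-0.1, -0.5, -0.9]
grip_width: 0.0125
grip_force: 25.0
```

>>> {"name": "carry_out", "arguments": {"commands": [[0.7,[0,0,0],[0,0,0]],[0.7,[0,0,0],[0,0,0]],[0.7,[0,0,0],[0,0,0]],[0.6,[0,0,-10],[0,0,0]],[0.6,[0,0,-50],[0,0,0]],[0.6,[0,0,-50],[0,0,0]],[0.6,[0,0,-10],[0,0,0]],[0.6,[0,0,0],[0,0,0]]]}}

```text
time_s: 18.42
ee_pos: [0.4241, 0.278, 0.1049]
eef_rot: [3.141, 0.001, 3.038]
force: [0.3, 0.5, -0.4]
grip_width: 0.0376
grip_force: 0.0
```

```bash
python3 near.py scalpel w6.png;  python3 go.py 0.623 0.273 0.10 176
```

```text
at [0.4274 0.2814 0.0066] 0.86
out 0.95 m [0.4201 0.2776] ang 173.6 lo [0.4887 0.2699] hi [0.3664 0.2836] [0.123 0.015] 1412
t 18.57 pos [0.4234 0.2776 0.1033] rot [-3.140e+00 -2.000e-03  3.038e+00] width 0.0376 F [-0.   1.1  1.2]
shift [-199.    16.1    2.8] wz -0.034 maxrow 3.194264149177347 0.18212132432531056
```

View pics/w6.png

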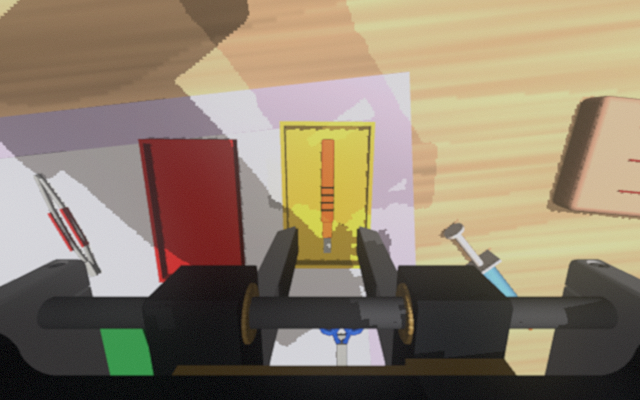

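The scalpel lies in the middle of the yellow tray, at (328,190). Blue holder next.

>>> {"name": "carry_out", "arguments": {"commands": [[0.6,[-40,3,0],[0,0,0]],[0.6,[-50,4,0],[0,0,0]],[0.6,[-55,4,0],[0,0,0]],[0.6,[-40,4,0],[0,0,0]],[0.6,[-14,1,0],[0,0,-0.03]],[0.6,[0,0,0],[0,0,0]],[0.6,[0,0,0],[0,0,0]]]}}

```text
time_s: 19.45
ee_pos: [0.6228, 0.2733, 0.1038]
eef_rot: [-3.141, -0.001, 3.067]
force: [0.6, 0.9, -0.7]
grip_width: 0.0376
grip_force: 0.0
```

```bash
python3 near.py holder_blue w7.png;  python3 go.py 0.623 0.273 -0.019 176
```

```text
at [0.6246 0.2756 0.0017] 0.63
out 0.61 m [0.6022 0.276 ] ang 174.4 lo [0.6821 0.2681] hi [0.5626 0.2798] [0.12  0.057] 1955
out 0.41 m [0.6186 0.0041] ang -166.1 lo [0.7126 0.0273] hi [ 0.543  -0.0146] [0.175 0.13 ] 12931
t 19.6 pos [0.6231 0.2735 0.1048] rot [-3.142  0.     3.068] width 0.0378 F [ 0.7 -0.   1. ]
shift [ 1.000e-01 -5.000e-01  1.238e+02] wz -0.004 maxrow 1.9810763306493029 0.020522209733200743
```

View pics/w7.png

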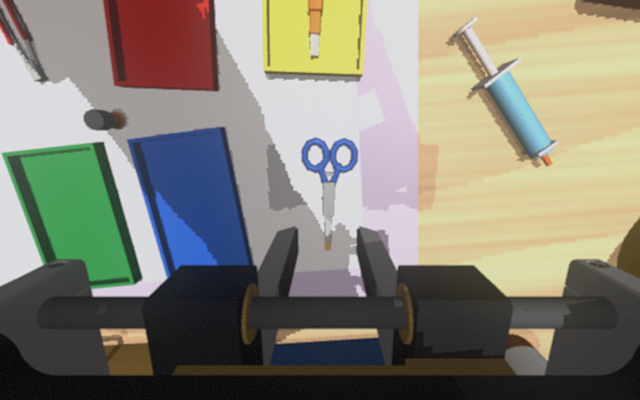

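The blue holder sits at (330,190), centred between the fingers. Descend and grip.

>>> {"name": "carry_out", "arguments": {"commands": [[0.6,[-1,1,55],[0,0,0]],[0.6,[0,0,45],[0,0,0]],[0.6,[0,0,18],[0,0,0]],[0.6,[0,0,5],[0,0,0]],[0.6,[0,0,2],[0,0,0]]]}}

```text
time_s: 20.23
ee_pos: [0.6256, 0.2746, -0.0187]
eef_rot: [3.141, 0.002, 3.068]
force: [0.6, 0.1, 0.9]
grip_width: 0.0376
grip_force: 0.0
```

>>> {"name": "carry_out", "arguments": {"commands": [[1,[0,0,0],[0,0,0]],[1,[0,0,0],[0,0,0]],[1,[0,0,0],[0,0,0]],[1,[0,0,0],[0,0,0]],[1,[0,0,0],[0,0,0]],[1,[0,0,0],[0,0,0]]], "squeeze": 35}}

```text
time_s: 20.98
ee_pos: [0.625, 0.2743, -0.0198]
eef_rot: [3.141, 0.001, 3.068]
force: [-1.5, -0.7, 5.4]
grip_width: 0.011
grip_force: 35.0
```

```bash
python3 go.py 0.623 0.133 0.08 182.5; python3 trays.py
```

```text
t 20.98 pos [ 0.625   0.2743 -0.0198] rot [3.141e+00 1.000e-03 3.068e+00] width 0.011 F [-1.5 -0.7  5.4]
shift [  -8.5 -141.   -99.9] wz -0.117 maxrow 2.7682346652167116 0.6278911714399663
tray_blue [623.5 131.9] [157.7  95.6] 2.8 0.8
tray_green [628.1   5. ] [157.9  92.5] 1.9 0.61
tray_red [427.2 138.3] [ 96.5 157.3] 83.6 0.98
tray_yellow [471.6 238.3] [55.5 30.2] 0.2 0.79
```

Gripped at 11 mm. The 5 N upward force means the tips are on the bench, so the true offset is about 19.5 mm. Lifting and carrying to the blue tray.

>>> {"name": "carry_out", "arguments": {"commands": [[1,[0,0,-5],[0,0,0]],[1,[0,0,-35],[0,0,0]],[1,[-2,-20,-40],[0,0,0]],[1,[-3,-40,-10],[0,0,0]],[1,[-3,-50,0],[0,0,0]],[1,[-3,-31,0],[0,0,0]],[1,[0,0,0],[0,0,-0.12]],[1,[0,0,0],[0,0,0]],[1,[0,0,0],[0,0,0]]]}}

```text
time_s: 22.35
ee_pos: [0.6252, 0.1331, 0.0696]
eef_rot: [-3.142, -0.0, -3.097]
force: [-0.2, -0.3, -0.6]
grip_width: 0.0111
grip_force: 35.0
```

```bash
python3 near.py holder_blue w8.png;python3 go.py 0.626 0.133 -0.0145 182.8
```

```text
at [0.6228 0.1347 0.0887] 0.75
out 0.65 m [0.6173 0.132 ] ang -177.7 lo [0.7215 0.1361] hi [0.5672 0.13  ] [0.154 0.087] 5012
t 22.5 pos [0.6252 0.1332 0.0696] rot [-3.142 -0.    -3.096] width 0.0114 F [ 0.1 -0.1 -0.7]
shift [-0.8 -0.2 84.1] wz -0.003 maxrow 1.3450834591017689 0.017788097504790202
```

View pics/w8.png

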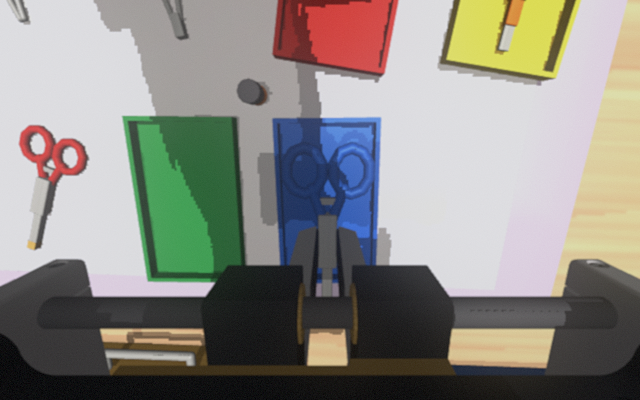

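The blue holder hangs level over its tray, rings at (328,165), centred. Lower and release.

>>> {"name": "carry_out", "arguments": {"commands": [[1,[0,0,40],[0,0,0]],[1,[0,0,30],[0,0,0]],[1,[0,0,9],[0,0,0]],[1,[0,0,4],[0,0,0]],[1,[0,0,1],[0,0,0]],[1,[0,0,0],[0,0,0]]]}}

```text
time_s: 23.25
ee_pos: [0.6258, 0.1328, -0.0134]
eef_rot: [3.141, 0.001, -3.095]
force: [-0.2, 0.2, -1.2]
grip_width: 0.0114
grip_force: 35.0
```

>>> {"name": "carry_out", "arguments": {"commands": [[0.7,[0,0,0],[0,0,0]],[0.7,[0,0,0],[0,0,0]],[0.7,[0,0,0],[0,0,0]],[0.6,[0,0,-10],[0,0,0]],[0.6,[0,0,-50],[0,0,0]],[0.6,[0,0,-50],[0,0,0]],[0.6,[0,0,-10],[0,0,0]],[0.6,[0,0,0],[0,0,0]]]}}

```text
time_s: 24.25
ee_pos: [0.6254, 0.1328, 0.1061]
eef_rot: [3.142, 0.001, -3.095]
force: [0.2, 0.4, -0.3]
grip_width: 0.0378
grip_force: 0.0
```

```bash
python3 near.py holder_blue w9.png;python3 go.py 0.626 -0.132 0.1 158
```

```text
at [0.625  0.1325 0.0056] 0.57
out 0.82 m [0.6034 0.1314] ang -178.3 lo [0.685  0.1338] hi [0.5637 0.1302] [0.121 0.057] 1882
out 0.47 m [0.4577 0.2751] ang 172.5 lo [0.4862 0.2713] hi [0.4351 0.278 ] [0.052 0.016] 754
t 24.4 pos [0.6246 0.1326 0.104 ] rot [-3.141e+00 -2.000e-03 -3.095e+00] width 0.0375 F [0.2 0.1 0.1]
shift [  10.8 -264.4    4.1] wz 0.43 maxrow 4.234927542007755 2.3003862030740816
```

The blue holder lies in its tray at (0.625, 0.1325), as planned. Red holder next.

>>> {"name": "carry_out", "arguments": {"commands": [[0.6,[2,-40,0],[0,0,0]],[0.6,[2,-55,0],[0,0,0]],[0.6,[2,-60,0],[0,0,0]],[0.6,[2,-60,0],[0,0,0]],[0.6,[3,-49,4],[0,0,0.07]],[0.6,[0,0,0],[0,0,0.18]],[0.6,[0,0,0],[0,0,0.18]],[0.6,[0,0,0],[0,0,0]],[0.6,[0,0,0],[0,0,0]]]}}

```text
time_s: 25.52
ee_pos: [0.6263, -0.1313, 0.101]
eef_rot: [-3.141, -0.001, 2.762]
force: [-0.0, 0.3, -1.0]
grip_width: 0.0375
grip_force: 0.0
```

```bash
python3 near.py holder_red w10.png;python3 go.py 0.626 -0.132 -0.019 158
```

```text
at [ 0.6305 -0.1292  0.0025] 0.65
out 0.68 m [ 0.6056 -0.1241] ang 157.1 lo [ 0.6806 -0.1558] hi [ 0.571  -0.1095] [0.119 0.057] 1785
t 25.68 pos [ 0.6265 -0.1313  0.1014] rot [-3.142 -0.     2.76 ] width 0.0375 F [ 0.5 -0.9  0.2]
shift [  0.2  -0.8 120.4] wz 0.002 maxrow 1.927139612007406 0.013188866208389018
```

View pics/w10.png

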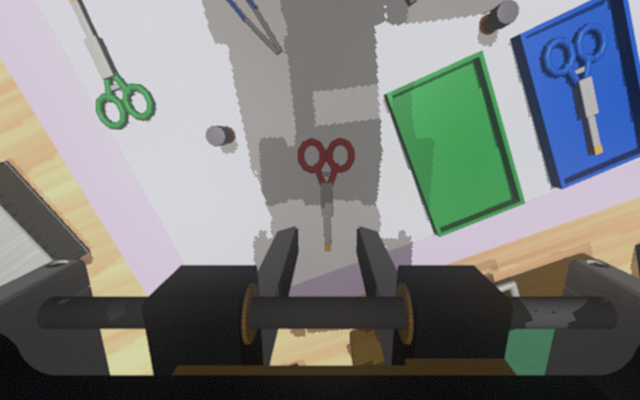

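The red holder at (327,190) is centred, and blue lies well in its tray. Gripping red.

>>> {"name": "carry_out", "arguments": {"commands": [[0.6,[-1,-0.5,50],[0,0,0]],[0.6,[0,0,45],[0,0,0]],[0.6,[0,0,18],[0,0,0]],[0.6,[0,0,5],[0,0,0]],[0.6,[0,0,2],[0,0,0]],[1,[0,0,0],[0,0,0]],[1,[0,0,0],[0,0,0]],[1,[0,0,0],[0,0,0]],[1,[0,0,0],[0,0,0]],[1,[0,0,0],[0,0,0]]]}}

```text
time_s: 26.92
ee_pos: [0.6275, -0.1323, -0.0179]
eef_rot: [3.142, 0.001, 2.758]
force: [-0.7, 0.3, 5.5]
grip_width: 0.0105
grip_force: 35.0
```

>>> {"name": "carry_out", "arguments": {"commands": [[1,[0,0,0],[0,0,0]],[1,[0,0,-5],[0,0,0]],[1,[0,0,-35],[0,0,0]],[1,[0,0,-50],[0,0,0]],[1,[0,0,0],[0,0,0]],[1,[0,0,0],[0,0,0]]]}}

```text
time_s: 27.68
ee_pos: [0.6268, -0.1322, 0.071]
eef_rot: [-3.142, -0.001, 2.758]
force: [-0.3, -0.1, -1.3]
grip_width: 0.0109
grip_force: 35.0
```

```bash
python3 go.py 0.430 0.137 0.07 173.5
```

```text
t 27.68 pos [ 0.6268 -0.1322  0.071 ] rot [-3.142e+00 -1.000e-03  2.758e+00] width 0.0109 F [-0.3 -0.1 -1.3]
shift [283.3 175.9   1.2] wz -0.27 maxrow 5.336086741217824 1.445921745487178
```

>>> {"name": "carry_out", "arguments": {"commands": [[1,[25,16,0],[0,0,0]],[1,[43,26,0],[0,0,0]],[1,[43,27,0],[0,0,0]],[1,[43,27,0],[0,0,0]],[1,[43,27,0],[0,0,0]],[1,[43,27,0],[0,0,0]],[1,[43,27,0],[0,0,-0.09]],[1,[0,0,0],[0,0,-0.18]],[1,[0,0,0],[0,0,0]],[1,[0,0,0],[0,0,0]]]}}

```text
time_s: 28.92
ee_pos: [0.431, 0.1374, 0.0711]
eef_rot: [-3.141, -0.001, 3.023]
force: [-0.3, -0.4, -0.6]
grip_width: 0.0107
grip_force: 35.0
```

```bash
python3 near.py tray_red w11.png;python3 go.py 0.430 0.138 -0.0135 173.5
```

```text
at [0.4275 0.1377 0.0017] 0.78
at [0.4257 0.281  0.0048] 0.54
out 0.61 m [0.4076 0.1391] ang 175.5 lo [0.5089 0.1311] hi [0.3498 0.1436] [0.16  0.099] 8897
t 29.07 pos [0.4312 0.1374 0.0713] rot [-3.141e+00 -1.000e-03  3.025e+00] width 0.0106 F [0.2 0.1 0.3]
shift [ 1.2  0.5 84.8] wz -0.003 maxrow 1.3577521259313832 0.016876367569072813
```

View pics/w11.png

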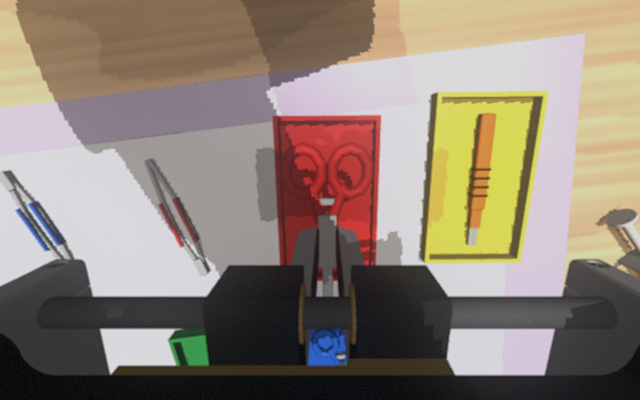

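The red holder hangs level and centred over its tray, rings at (328,170). Lower and release.

>>> {"name": "carry_out", "arguments": {"commands": [[1,[1,0.5,40],[0,0,0]],[1,[0,0,30],[0,0,0]],[1,[0,0,9],[0,0,0]],[1,[0,0,4],[0,0,0]],[1,[0,0,2],[0,0,0]],[1,[0,0,0],[0,0,0]]]}}

```text
time_s: 29.82
ee_pos: [0.4306, 0.1385, -0.0127]
eef_rot: [3.141, 0.001, 3.028]
force: [0.3, 0.3, 0.2]
grip_width: 0.0104
grip_force: 35.0
```

>>> {"name": "carry_out", "arguments": {"commands": [[0.7,[0,0,0],[0,0,0]],[0.7,[0,0,0],[0,0,0]],[0.7,[0,0,0],[0,0,0]],[0.6,[0,0,-10],[0,0,0]],[0.6,[0,0,-50],[0,0,0]],[0.6,[0,0,-50],[0,0,0]],[0.6,[0,0,-10],[0,0,0]],[0.6,[0,0,0],[0,0,0]]]}}

```text
time_s: 30.82
ee_pos: [0.4302, 0.1384, 0.1069]
eef_rot: [3.141, 0.001, 3.028]
force: [-0.5, 0.0, -0.8]
grip_width: 0.0375
grip_force: 0.0
```

```bash
python3 near.py holder_red w12.png;python3 go.py 0.425 -0.278 0.1 173.7
```

```text
at [0.4317 0.1401 0.0076] 0.7
at [ 0.6286  0.1346 -0.0044] 0.24
out 0.69 m [0.4089 0.1395] ang 174.7 lo [0.491  0.1318] hi [0.3692 0.1432] [0.122 0.058] 1995
t 30.98 pos [0.4295 0.1382 0.1054] rot [-3.141e+00 -2.000e-03  3.028e+00] width 0.0376 F [ 0.5 -0.   0.2]
shift [ -42.8 -414.     5.6] wz -0.004 maxrow 6.660696709558591 0.020505672855631714
```

Red is placed. Green holder next.

>>> {"name": "carry_out", "arguments": {"commands": [[0.6,[-3,-34,0],[0,0,0]],[0.6,[-5,-50,0],[0,0,0]],[0.6,[-5,-50,0],[0,0,0]],[0.6,[-5,-50,0],[0,0,0]],[0.6,[-5,-50,0],[0,0,0]],[0.6,[-5,-50,0],[0,0,0]],[0.6,[-5,-50,0],[0,0,0]],[0.6,[-5,-50,0],[0,0,0]],[0.6,[-5,-30,5],[0,0,0]],[0.6,[0,0,0],[0,0,0]]]}}

```text
time_s: 32.22
ee_pos: [0.425, -0.2788, 0.0999]
eef_rot: [3.14, -0.003, 3.025]
force: [0.1, 0.8, 0.1]
grip_width: 0.0379
grip_force: 0.0
```

```bash
python3 near.py holder_green w13.png;python3 go.py 0.425 -0.278 -0.019 173.7
```

```text
at [ 4.263e-01 -2.811e-01  4.000e-04] 0.55
out 0.72 m [ 0.4441 -0.2804] ang 175.7 lo [ 0.4856 -0.2835] hi [ 0.3665 -0.2745] [0.119 0.057] 1896
t 32.38 pos [ 0.4257 -0.2769  0.1011] rot [ 3.141e+00 -1.000e-03  3.028e+00] width 0.0375 F [0.1 0.4 0.5]
shift [  0.4  -1.3 120. ] wz -0.003 maxrow 1.9209147594446032 0.018056522787176694
```

View pics/w13.png

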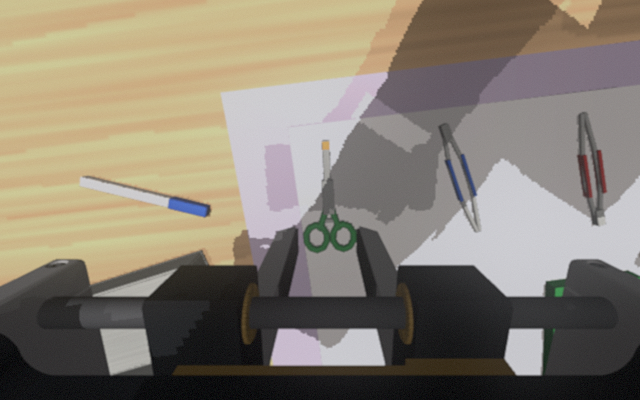

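The green holder at (328,195) is about 2 mm off in y. Correct and grip.

>>> {"name": "carry_out", "arguments": {"commands": [[0.6,[1,-2,50],[0,0,0]],[0.6,[0,0,45],[0,0,0]],[0.6,[0,0,17],[0,0,0]],[0.6,[0,0,5],[0,0,0]],[0.6,[0,0,2],[0,0,0]],[1,[0,0,0],[0,0,0]],[1,[0,0,0],[0,0,0]],[1,[0,0,0],[0,0,0]],[1,[0,0,0],[0,0,0]],[1,[0,0,0],[0,0,0]]]}}

```text
time_s: 33.62
ee_pos: [0.4248, -0.2798, -0.017]
eef_rot: [-3.141, 0.0, 3.028]
force: [-1.5, 1.1, 6.2]
grip_width: 0.0103
grip_force: 34.9
```

>>> {"name": "carry_out", "arguments": {"commands": [[1,[0,0,0],[0,0,0]],[1,[0,0,-5],[0,0,0]],[1,[0,0,-35],[0,0,0]],[1,[0,0,-50],[0,0,0]],[1,[0,0,0],[0,0,0]],[1,[0,0,0],[0,0,0]]]}}

```text
time_s: 34.38
ee_pos: [0.4243, -0.2795, 0.0721]
eef_rot: [3.141, -0.001, 3.028]
force: [-0.8, -0.4, -1.5]
grip_width: 0.0097
grip_force: 34.9
```

```bash
python3 go.py 0.625 0.005 0.07 182
```

```text
t 34.38 pos [ 0.4243 -0.2795  0.0721] rot [ 3.141e+00 -1.000e-03  3.028e+00] width 0.0097 F [-0.8 -0.4 -1.5]
shift [-167.1  305.4    2.1] wz -0.149 maxrow 5.569733387453921 0.7951666982582027
```

>>> {"name": "carry_out", "arguments": {"commands": [[1,[-15,27,0],[0,0,0]],[1,[-25,45,0],[0,0,0]],[1,[-25,46,0],[0,0,0]],[1,[-25,46,0],[0,0,0]],[1,[-25,46,0],[0,0,0]],[1,[-25,46,0],[0,0,0]],[1,[-27,49,2],[0,0,0]],[1,[0,0,0],[0,0,-0.15]],[1,[0,0,0],[0,0,0]],[1,[0,0,0],[0,0,0]]]}}

```text
time_s: 35.62
ee_pos: [0.6247, 0.0039, 0.0698]
eef_rot: [3.141, -0.001, -3.109]
force: [-0.7, -1.4, -0.5]
grip_width: 0.0098
grip_force: 34.9
```

```bash
python3 near.py tray_green w14.png;python3 go.py 0.625 0.0055 -0.013 182
```

```text
at [ 0.6284  0.0014 -0.002 ] 0.91
out 0.64 m [0.6044 0.0046] ang -174.5 lo [0.71   0.0148] hi [ 0.5484 -0.0008] [0.162 0.103] 11259
t 35.77 pos [0.625  0.0039 0.0706] rot [-3.142 -0.    -3.108] width 0.0093 F [ 0.9  0.8 -1.3]
shift [-0.   1.6 83.6] wz -0.001 maxrow 1.3378428628727272 0.005643275492187507
```

View pics/w14.png

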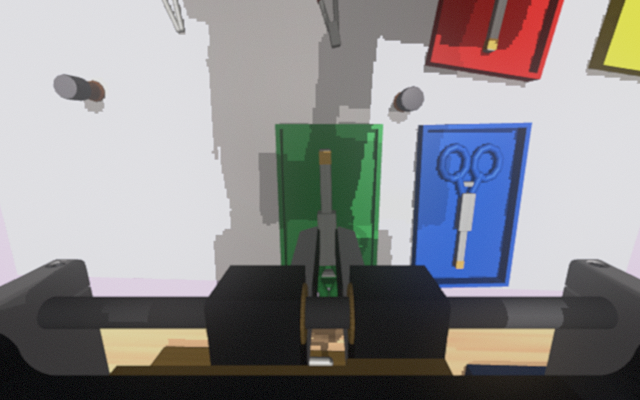

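Green hangs over its tray, jaw at (325,160), centred. Lower and release.

>>> {"name": "carry_out", "arguments": {"commands": [[1,[0,0,40],[0,0,0]],[1,[0,0,30],[0,0,0]],[1,[0,0,8],[0,0,0]],[1,[0,0,4],[0,0,0]],[1,[0,0,1],[0,0,0]],[1,[0,0,0],[0,0,0]]]}}

```text
time_s: 36.52
ee_pos: [0.6257, 0.0043, -0.0114]
eef_rot: [-3.141, 0.001, -3.106]
force: [0.4, 0.3, -0.4]
grip_width: 0.0098
grip_force: 34.9
```

>>> {"name": "carry_out", "arguments": {"commands": [[0.7,[0,0,0],[0,0,0]],[0.7,[0,0,0],[0,0,0]],[0.7,[0,0,0],[0,0,0]],[0.6,[0,0,-10],[0,0,0]],[0.6,[0,0,-50],[0,0,0]],[0.6,[0,0,-50],[0,0,0]],[0.6,[50,0,-10],[0,0,0]],[0.6,[50,0,0],[0,0,0]],[0.6,[50,0,-30],[0,0,0]],[0.6,[50,0,-30],[0,0,0]]]}}

```text
time_s: 37.78
ee_pos: [0.4237, -0.0029, 0.1689]
eef_rot: [-3.141, 0.0, -3.105]
force: [0.7, 0.4, 1.9]
grip_width: 0.0376
grip_force: 0.0
```

```bash
python3 look.py | grep -v tray; python3 -c "
import cv2;a=cv2.imread('pics/top1.png')[95:300,170:500];cv2.imwrite('pics/top_end.png',cv2.resize(a,(800,497)))"
```

```text
{'time_s': np.float64(37.775), 'qpos': array([-0.093,  0.024,  1.868, -0.   ,  1.249, -1.7  ]), 'joint_vel': array([-0.112, -1.177,  0.679, -0.002,  0.476, -0.109]), 'tau': array([ 1.3680e+00, -2.3361e+01, -3.4384e+01,  8.0000e-03, -1.0460e+00,
        2.5200e-01]), 'ee_pos': array([ 0.424, -0.003,  0.169]), 'eef_rot': array([-3.141,  0.   , -3.105]), 'force': array([0.685, 0.372, 1.896]), 'moment': array([ 0.006, -0.007, -0.016]), 'grip_force': np.float64(0.0), 'grip_width': np.float64(0.038)}
holder_blue at [0.627 0.133 0.001] 0.6
   out 0.76 [0.607 0.132] ang -178.0 [-0.077  0.041 -0.861  0.057] 387
   out 0.85 [0.648 0.007] ang -174.5 [-0.039  0.08   0.874  0.059] 400
holder_red at [0.623 0.006 0.002] 0.67
   out 0.72 [0.39  0.154] ang 162.1 [-0.092  0.02  -2.155  0.03 ] 126
scalpel at [0.424 0.276 0.001] 0.73
   out 0.75 [0.423 0.279] ang 173.8 [-0.061  0.056 -0.1    0.015] 274
forceps_blue at [ 0.424 -0.14  -0.001] 0.44
   out 0.83 [0.625 0.133] ang -175.9 [-0.079  0.081  0.12   0.096] 2309
   out 0.9 [0.622 0.006] ang -176.3 [-0.084  0.074 -0.229  0.094] 2121
   out 0.67 [0.408 0.148] ang 166.4 [-0.081  0.037 -1.32   0.029] 156
   out 0.79 [0.431 0.161] ang 172.5 [-0.077  0.079  0.023  0.059] 1309
   out 0.58 [0.424 0.276] ang 173.5 [-0.08   0.078 -0.025  0.098] 2647
```

View pics/top_end.png

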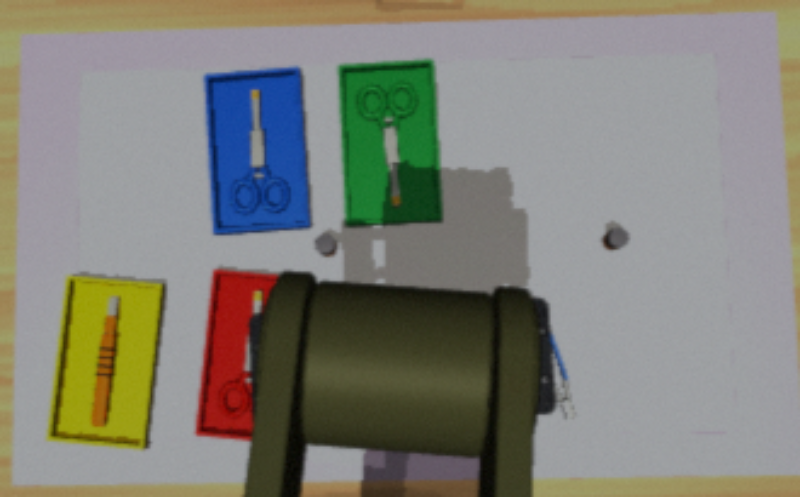

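All four instruments lie centred in their own trays (scalpel (105,360), blue (257,160), green (390,130), red (250,350)). The blue forceps shows at its old place; the red one was not approached. I'll let the arm settle, then hand in.

>>> {"name": "carry_out", "arguments": {"commands": [[0.6,[0,0,0],[0,0,0]],[0.6,[0,0,0],[0,0,0]],[0.6,[0,0,0],[0,0,0]],[0.6,[0,0,0],[0,0,0]]]}}

```text
time_s: 39.38
ee_pos: [0.4254, -0.0029, 0.1677]
eef_rot: [-3.142, 0.0, -3.105]
force: [-0.1, 0.6, -0.2]
grip_width: 0.0377
grip_force: 0.0
```

```bash
python3 -c "
from station import ctrl
print(ctrl.hand_in())"
```

```text
the job is handed in; nothing more can be done
None
```

I laid the scalpel in the yellow tray first, then the blue, red and green holders centred in their own trays, left both forceps alone (the arm hid the red one in the last picture), and handed in at about 39 s.

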